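# Locate the V-cradle plate on its pins and lay the tubes in it

## Robot

A 6-joint arm with a two-finger parallel gripper is mounted at the origin on the work surface. World frame = base frame: x ahead of the robot, y to its left, z up, the work surface at z = 0. Lengths are in m, angles in rad, forces in N, time in s.
With the tool pointing down it reaches from about 0.225 to 0.875 m from the base axis. Payload 3.4 kg.
Tool frame: the origin (TCP) lies midway between the tips of the shut fingers; the grasp point (between the pads) lies 19 mm behind it (manip.grasp_offset is the distance from the TCP to the grasp point, in m); x points along the fingers, y is the direction in which the jaws open and shut, and the axes are right-handed (so a half turn about x gives the same grasp; the last joint's range is limited). The gripper opens to 85 mm and grips with 20 to 120 N. Pads are 22 mm wide; open, the fingers measure 114 mm over their backs; the gripper's body (76 mm by 85 mm) begins 54 mm behind the grasp point. The pads swing forward as they close: fully open they stand 13 mm farther back than shut.
Start: joints at [-1.409, 0.276, 1.505, -0, 1.361, -0.121], TCP at [0.16, -0.552, 0.208] pointing down, gripper open.
Joint ranges: [-2.89, 2.89], [-0.75, 2.08], [0.22, 2.7], [-1.18, 4.32], [0.11, 2.71], [-2.7, 2.7]. Speed limits (rad/s): [2.57, 2.57, 3.14, 3.14, 3.14, 3.14].

## Interface

Orientations are given as a unit quaternion [w, x, y, z].
In Python, from rig import manip gives the robot as it stands.
- The arm moves only by the shell command python3 -m creep 'ROWS' [OPENING] [FORCE]. ROWS is a JSON object of lists of equal length, an entry for each row: "delta_pos": the shift along the tool's x, y, z in cm, a list of three; "dr": the turn, a rotation vector about the tool's x, y, z in rad, a list of three. In form: {"delta_pos": [[dx, dy, dz], ...], "dr": [[rx, ry, rz], ...]}. A call has 1 to 10 rows; each row is the pose to reach, as a shift and turn from the pose commanded when the call began, along the tool's axes at that moment; what a row does not reach only later rows make up. A row lasts 1/10 s, in which the tool goes at most 50 mm and 8.59 degrees, less where a joint would pass 70% of its speed; a pose out of reach is approached as far as the arm can. A call with a gripper value outside its range is refused whole. OPENING is the opening, from -1 (shut) to 1 (fully open), set as the call begins (- or left out, the last holds). The fingers move at their own pace and stop on an object; FORCE is the grip in N (left out, the last holds). Time passes only in rows, so rows that repeat a pose let the fingers close. It gives the time, the measured TCP pose, the force and the opening at its end, in the units of the state.
- manip.get_state(): the state, without advancing time (a new reading comes with each control period).
- manip.get_image(name): name is "scene" or "top" or "wrist"; returns a dict with "pixels" (400x640x3 uint8, blue, green, red), "depth" (400x640 float32, m along the optical axis (not along the pixel's ray), 0 where there is no reading), "intrinsics" (3x3 intrinsics, pixels), "rvec" (rotation vector, rad) and "tvec" (3), from world to camera coordinates, as OpenCV has them. Camera axes: x right, y down, z forward; pixel columns grow to the right and rows downward; lengths in m; the calibration is good to about 2 mm. The wrist camera is an equidistant fisheye: a pixel r from the principal point sees the ray r / f radians off the axis. A picture is of the moment at which its call begins.
- manip.sign_off(): hands the job in, once; it reports no verdict.
The state is a dict: "clock": time; "qpos": joint angles; "qd": joint speeds; "effort": joint torques, N m; "position": TCP position; "ee_rot": TCP orientation; "contact_force": force on the tool from outside, world axes, zero at the start; "moment": the same for the moment, N m; "width": finger opening in m.
Only numpy, scipy, OpenCV 4.12 (cv2) and the standard library are available. Lean on these libraries where they do the work, as an engineer would, in place of code of your own. Each camera call takes 0.05 s, during which the arm holds its last target. There are 200 camera calls.

## Task

Lift the V-cradle plate by its red rib and lower it gently onto the two pins of the steel fixture base, with its orange end and big hole at the round pin, wiggling if need be until both pins engage and the plate sits fully home and flat. Then lay the two steel tubes from the wooden rack gently across the plate, one in each pair of V-grooves and about centred, so that they are cradled and cannot roll. Leave the other things on the bench where they are.

Things in the scene. Friction and masses are not known exactly. Their poses are not given: they have to be found in the camera images.
- fixture: Dark steel fixture base fixed to the bench, 130 (x) x 210 (y) x 24 mm thick; origin at the centre of its underside, z up, flat top at z = 24 mm. A round pin stands on its top at y = +62 mm and a diamond pin at y = -62 mm (both at x = 0). An orange stripe marks its round-pin end (+y). It never moves.
- round_pin (a point): Foot of the round steel pin, on its axis, at the level of the fixture's flat top. Pin diameter 20 mm, 16 mm tall: straight for 9 mm, then tapering to 11 mm diameter at its tip. Axes as the fixture's.
- diamond_pin (a point): Foot of the brass diamond pin, on its axis, at the level of the fixture's flat top. It is 14 mm wide across the line of the pins (x) and 10 mm along it (y), 16 mm tall: straight for 9 mm, then tapering to half its width at the tip.
- cradle_rib (a point): Grip point of the loose V-cradle plate: on its centre line, 58 mm above its underside, in the upper half of the red upright grip rib (12 mm thick in y, 50 mm long in x, from 12 to 74 mm above the underside). Axes are the plate's: z up, +y towards its big hole and orange stripe. The plate starts flat on the bench; when it is fully home on the fixture this point is 82 mm above the bench.
- groove_a (a point): Where the centre of a tube must come in the V-groove pair at the plate's orange end: in the plate's frame at x = 0, y = +55 mm, 40 mm above its underside. The pair is two blue V-blocks at x = +-40 mm, each 24 mm long in x and 44 mm wide in y, tops 38 mm above the underside; their 90 degree Vs are open upwards and run along x. Axes as the plate's.
- groove_b (a point): The same for the other pair of V-blocks, at y = -55 mm. Axes as the plate's.
- cradle_big_hole (a point): Centre of the plate's big (22 mm) hole, on the plate's underside; at the orange end. Goes over the round pin.
- cradle_small_hole (a point): Centre of the plate's small (16 mm) hole, on the plate's underside. Goes over the diamond pin.
- tube_a_center (a point): Centre of a loose plain steel tube, 26 mm diameter, 150 mm long (along its x), about 0.28 kg. Starts lying level on the wooden rack, at the rack's +y side, axis 40 mm above the bench.
- tube_b_center (a point): Centre of the other, identical tube; starts at the rack's -y side, axis 40 mm above the bench.
- rack: Fixed wooden rack, 120 (x) x 150 (y) mm, origin at the centre of its underside. The two tubes lie along its x at y = +-37.5 mm, each across two wooden rails (at x = +-48 mm, 20 mm wide, top 27 mm high) between small stops 10 mm high, 30 mm apart. Its base board is 12 mm thick.
- hammer: Bystander to leave alone: hammer, 250 mm, lying beyond the work. Origin at its underside.
- wire_brush: Bystander to leave alone: brush, 200 mm, lying near the robot. Origin at its underside.
- chisel: Bystander to leave alone: hand tool with a handle, 190 mm, lying near the robot. Origin at its underside.
- spanner: Bystander to leave alone: spanner, 200 mm. Origin at its underside.
- paint_can: Bystander to leave alone: green can, 80 mm diameter, 100 mm tall. Origin at its underside.
- fire_brick: Bystander to leave alone: terracotta brick, 115 x 230 x 64 mm. Origin at its underside.
- tongs: Bystander to leave alone: pair of dark steel tongs, 240 mm. Origin at its underside.
- cradle: The V-cradle plate: aluminium, 110 (x) x 180 (y) x 12 mm thick, about 0.7 kg, balanced about its rib; origin at the centre of its underside. Holes go right through at x = 0: big (22 mm) at y = +62 mm, small (16 mm) at y = -62 mm, with 2 mm chamfers below. It carries the red rib and four blue V-blocks.
- tube_a: Tube A itself; origin on its surface, see its centre point.
- tube_b: Tube B itself; origin on its surface, see its centre point.
Not all that is in view belongs to the job. What is shaped like the tube_b but yellow is not meant.

How it is judged:
By the outcome, as a careful person would: the job done as asked, in the order asked, and still so for the second after the job is handed in, with the robot touching nothing.
It also fails if it takes over 70 s, if anything falls off the work surface, if the arm or the gripper's body presses on something with over 40 N, if the wrist force passes 120 N, or if a joint passes its speed limit or range.

## Working session

There is one attempt and no reset: what is moved stays moved. The work goes in short steps, Python scripts to look and compute and a shell command to move; the robot and the scene stay as the last step left them, time stands still between calls to the robot, and variables do not carry over. Pictures are saved under pics/ and viewed, about 8 in all and at most 12, crops included, and the job is handed in when it is done.

```bash
mkdir -p pics; ls; python3 - <<'E'
from rig import manip
import cv2,numpy as np
print(manip.get_state(), manip.grasp_offset)
for n in("top","scene"):
    d=manip.get_image(n); cv2.imwrite(f"pics/{n}0.png",d["pixels"]); np.savez(f"{n}0.npz",**d)
    R=cv2.Rodrigues(np.array(d["rvec"]))[0]; print(n,d["intrinsics"],R,-R.T@np.array(d["tvec"]).ravel())
E
```

```text
pics
{'clock': 0.0, 'qpos': array([-1.40904510e+00,  2.76587951e-01,  1.50616883e+00, -2.93220483e-06,
        1.36070656e+00, -1.21023961e-01]), 'qd': array([ 0.00349816, -0.0002765 , -0.00177743,  0.0009322 ,  0.00069451,
       -0.00092424]), 'effort': array([-5.39298089e-04, -4.16774082e+01, -2.45804930e+01, -2.31383719e-04,
        1.11222058e-02, -1.23758002e-05]), 'position': array([ 0.16032167, -0.55157919,  0.20692956]), 'ee_rot': array([-0.0989823 , -0.70003604, -0.10030477,  0.700065  ]), 'contact_force': array([-0.65144262, -0.19948531,  1.33053845]), 'moment': array([ 0.04047301,  0.03613159, -0.04487618]), 'width': 0.0855809413977985} 0.0187
top [[373.75641372   0.         316.81561106]
 [  0.         373.75641372 202.21572447]
 [  0.           0.           1.        ]] [[ 0.02913128 -0.99935741  0.02088389]
 [-0.99284369 -0.03134946 -0.1152329 ]
 [ 0.11581355 -0.01737756 -0.99311895]] [0.41753099 0.02717499 1.13242053]
scene [[448.57895418   0.         321.67972507]
 [  0.         448.57895418 203.49467071]
 [  0.           0.           1.        ]] [[ 0.53190968  0.84678966  0.00439991]
 [ 0.71990313 -0.44945797 -0.52889225]
 [-0.44588291  0.28449042 -0.84867758]] [ 1.0786823  -0.3401766   1.10575572]
```

View pics/top0.png

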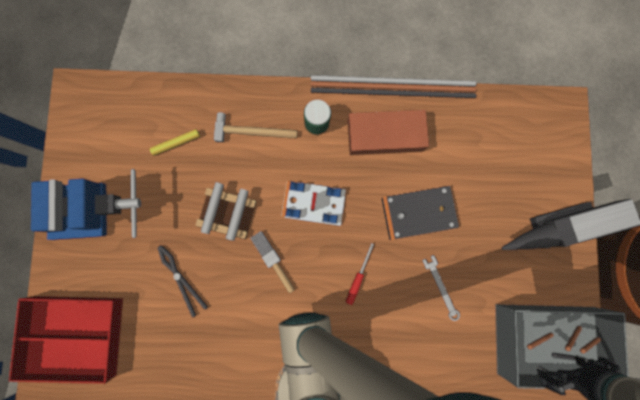

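View pics/scene0.png

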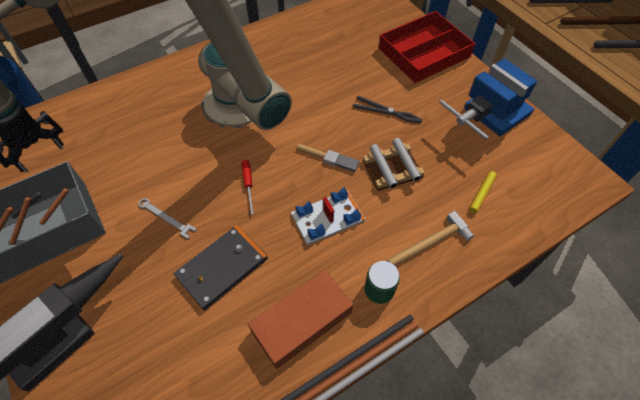

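Top view: rack with grey tubes at (212,208)/(238,213), cradle with its red rib at (315,202), fixture at (421,212) with its orange stripe on the left. The yellow rod at (175,142) is the decoy; the grey tubes on the wooden rack fit the description. I'll enlarge to confirm.

```bash
python3 - <<'E'
import cv2,numpy as np
a=cv2.imread("pics/top0.png")[165:255,190:470]; b=cv2.imread("pics/scene0.png")[130:310,165:435]
a=cv2.resize(a,(800,257),interpolation=cv2.INTER_CUBIC); b=cv2.resize(b,(510,340),interpolation=cv2.INTER_CUBIC)
o=np.zeros((597,800,3),np.uint8); o[:257]=a; o[257:,:510]=b; cv2.imwrite("pics/crop1.png",o)
E
```

```text
(no output)
```

View pics/crop1.png

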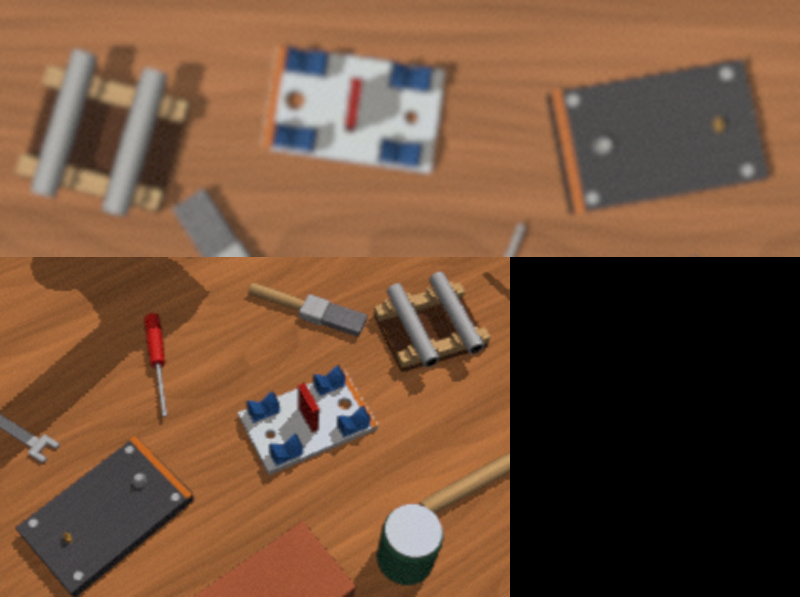

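The crop confirms it: the grey tubes lie on the rack, and the cradle and fixture both have their orange end and big hole/round pin on the left (+y). Next I measure with depth clouds from both cameras.

```bash
cat > h.py <<'E'
import cv2,numpy as np
from rig import manip
def cloud(d):
    K=np.array(d["intrinsics"]);R=cv2.Rodrigues(np.array(d["rvec"]).ravel())[0];t=np.array(d["tvec"]).ravel()
    z=np.array(d["depth"]);v,u=np.mgrid[:400,:640]
    P=np.stack([(u-K[0,2])/K[0,0]*z,(v-K[1,2])/K[1,1]*z,z],-1)
    return (P-t)@R, z>0
def cast(d,u,v,z):
    K=np.array(d["intrinsics"]);R=cv2.Rodrigues(np.array(d["rvec"]).ravel())[0];t=np.array(d["tvec"]).ravel()
    r=R.T@np.array([(u-K[0,2])/K[0,0],(v-K[1,2])/K[1,1],1.]);c=-R.T@t
    return c+r*(z-c[2])/r[2]
def rect(p):
    (c,s,a)=cv2.minAreaRect(np.float32(p[:,:2]*1000)); return np.round(c,1),np.round(s,1),round(a,1)
def box(W,ok,x0,x1,y0,y1,z0,z1):
    return ok&(W[...,0]>x0)&(W[...,0]<x1)&(W[...,1]>y0)&(W[...,1]<y1)&(W[...,2]>z0)&(W[...,2]<z1)
E
python3 - <<'E'
from h import *
for n in("top","scene"):
    d=dict(np.load(n+"0.npz"));W,ok=cloud(d)
    if n=="top": print("approx",[cast(d,190+.35*x,165+.35*y,z).round(3) for x,y,z in((603,145,.04),(720,123,.04),(355,104,.074),(65,120,.05),(135,140,.05))])
    px=d["pixels"].astype(int);hsv=cv2.cvtColor(d["pixels"],cv2.COLOR_BGR2HSV)
    red=((hsv[...,0]<8)|(hsv[...,0]>172))&(hsv[...,1]>150)
    blue=(abs(hsv[...,0].astype(int)-110)<15)&(hsv[...,1]>100)
    m=box(W,ok,.25,.6,-.4,-.1,.018,.03);print(n,"fix",m.sum(),rect(W[m]))
    m=box(W,ok,.25,.6,-.1,.12,.007,.017);print("plate",m.sum(),rect(W[m]))
    m=box(W,ok,.25,.6,-.1,.12,.05,.09);print("rib",m.sum(),rect(W[m]),W[m].mean(0),W[m][:,2].max())
    m=red&box(W,ok,.25,.6,-.1,.12,.066,.09);print("ribtop",m.sum(),W[m].mean(0))
    m=blue&box(W,ok,.25,.6,-.1,.12,.02,.05);print("blocks",m.sum(),rect(W[m]))
    m=box(W,ok,.25,.6,.15,.35,.043,.07)
    k,l=cv2.connectedComponents(m.astype(np.uint8))
    for i in range(1,k):
        p=W[l==i]
        if len(p)<30: continue
        print("tube",len(p),rect(p),p.mean(0).round(4),p[:,2].max())
E
```

```text
approx [array([ 0.513, -0.241,  0.04 ]), array([ 0.539, -0.363,  0.04 ]), array([0.543, 0.016, 0.074]), array([0.52 , 0.309, 0.05 ]), array([0.502, 0.237, 0.05 ])]
top fix 2996 (array([ 465.3, -216.4]), array([195.7, 443.7]), 37.6)
plate 1545 (array([431.4,   5.9]), array([222.6, 335.8]), 87.7)
rib 77 (array([545.8,  19.8]), array([11.9, 50.2]), 83.1) [0.54539211 0.01992215 0.07334136] 0.07856249926114574
ribtop 21 [0.54398196 0.01868132 0.07429225]
blocks 299 (array([546.1,  18.4]), array([145.9,  97.7]), 83.9)
tube 437 (array([518.2, 313.5]), array([ 25.7, 150.9]), 76.8) [0.517  0.3127 0.0498] 0.05827860643736681
tube 442 (array([501.3, 240.6]), array([ 25.6, 150.1]), 76.5) [0.5003 0.2401 0.0501] 0.05745312762240972
scene fix 3606 (array([ 466.4, -216.8]), array([196.2, 441.6]), 37.7)
plate 1372 (array([428.9,  10.1]), array([218.4, 341.1]), 89.4)
rib 122 (array([546.3,  19.5]), array([15. , 51.8]), 82.3) [0.54901916 0.01725386 0.06814058] 0.07806197560070277
ribtop 72 [0.54721847 0.01814458 0.07316767]
blocks 487 (array([547. ,  18.8]), array([153.2, 104.2]), 83.1)
tube 346 (array([519.3, 312.8]), array([ 26. , 153.3]), 76.4) [0.5218 0.3103 0.05  ] 0.05953712703493218
tube 350 (array([501.5, 240.2]), array([ 26.5, 155. ]), 76.4) [0.505  0.2378 0.0501] 0.057250601484913455
```

```bash
python3 - <<'E'
from h import *
for n in("top","scene"):
    d=dict(np.load(n+"0.npz"));W,ok=cloud(d)
    hsv=cv2.cvtColor(d["pixels"],cv2.COLOR_BGR2HSV)
    def big(m):
        k,l,s,_=cv2.connectedComponentsWithStats(m.astype(np.uint8)); return l==1+np.argmax(s[1:,4])
    for z0 in(.016,.019):
        m=big(box(W,ok,.4,.65,-.45,-.15,z0,.03));print(n,"fix",m.sum(),rect(W[m]),W[m].mean(0))
    near=cv2.dilate(m.astype(np.uint8),np.ones((9,9)))>0
    p=W[near&box(W,ok,.4,.65,-.45,-.15,.034,.06)]
    for y0,y1 in((-.3,-.2),(-.42,-.3)):
        q=p[(p[:,1]>y0)&(p[:,1]<y1)]; print("pin",len(q),q.mean(0) if len(q) else 0)
    m=big(box(W,ok,.4,.65,-.1,.13,.007,.06));print("plate",rect(W[m]))
E
```

```text
top fix 2949 (array([ 526.4, -302.1]), array([130. , 211.1]), 11.7) [ 0.52559159 -0.30127581  0.02423387]
top fix 2924 (array([ 526.4, -302.1]), array([130. , 211.1]), 11.7) [ 0.52572476 -0.3016783   0.02428796]
pin 29 [ 0.51327777 -0.24049734  0.0380089 ]
pin 6 [ 0.53811036 -0.36200266  0.037755  ]
plate (array([545.7,  19.8]), array([180.2, 110. ]), 83.4)
scene fix 3662 (array([ 526.3, -301.8]), array([133.2, 210.7]), 11.6) [ 0.52999063 -0.30556112  0.02329239]
scene fix 3564 (array([ 526.5, -301.8]), array([132.3, 210.4]), 11.3) [ 0.52936791 -0.30549865  0.02343663]
pin 28 [ 0.51612837 -0.24136237  0.03783057]
pin 11 [ 0.54027963 -0.36246814  0.03774279]
plate (array([546.4,  19.4]), array([181.4, 112.3]), 83.3)
```

```bash
cat > go.py <<'E'
import sys,numpy as np
from rig import manip
from scipy.spatial.transform import Rotation as Ro
def go(p,yaw):  # yaw (deg) of tool y from world y; TCP target
    s=manip.get_state();q=s["ee_rot"];R=Ro.from_quat([q[1],q[2],q[3],q[0]])
    best=None
    for k in(0,180):
        a=np.radians(yaw+k);y=np.array([-np.sin(a),np.cos(a),0]);x=np.array([0,0,-1.])
        D=Ro.from_matrix(np.stack([x,y,np.cross(x,y)],1));rv=(R.inv()*D).as_rotvec()
        if best is None or np.linalg.norm(rv)<np.linalg.norm(best):best=rv
    d=R.inv().apply(np.array(p)-s["position"])*100
    M=R.as_matrix()
    print("clock",s["clock"],"pos",s["position"].round(4),"yaw_y",np.degrees(np.arctan2(-M[0,1],M[1,1])).round(2),"q6",s["qpos"][5].round(2),"w",round(s["width"],4),"F",s["contact_force"].round(1))
    print("delta_cm",d.round(2),"dr",best.round(4)); print("tool x,y,z world",M.T.round(3).tolist())
if __name__=="__main__": a=list(map(float,sys.argv[1:]));go(a[:3],a[3])
E
python3 go.py .546 .0196 .20 -6.65
```

```text
clock 0.1 pos [ 0.1604 -0.5516  0.207 ] yaw_y -163.8 q6 -0.12 w 0.0852 F [-0.5  0.1  0.7]
delta_cm [  0.79 -44.09 -52.97] dr [3.989e-01 1.000e-04 1.700e-03]
tool x,y,z world [[-0.0, 0.002, -1.0], [0.279, -0.96, -0.002], [-0.96, -0.279, -0.0]]
```

```bash
python3 -m creep '{"delta_pos":[[0,-4,-5],[0,-8,-10],[0,-12,-14],[0,-16,-19],[0,-19,-23],[0,-22,-27],[0,-26,-31],[0,-29,-35],[0,-32,-39],[0,-35,-43]],"dr":[[0.04,0,0],[0.08,0,0],[0.12,0,0],[0.16,0,0],[0.2,0,0],[0.24,0,0],[0.28,0,0],[0.32,0,0],[0.36,0,0],[0.4,0,0]]}' 1 60; python3 go.py .546 .0196 .14 -6.65
```

```text
clock: 1.1
position: [0.4439, -0.1382, 0.2077]
ee_rot: [0.042, -0.706, 0.042, 0.706]
contact_force: [0.9, -1.6, -1.2]
width: 0.0853
clock 1.1 pos [ 0.4439 -0.1382  0.2077] yaw_y 173.19 q6 1.24 w 0.0853 F [ 0.9 -1.6 -1.2]
delta_cm [  6.77 -16.88  -8.27] dr [-0.0027  0.     -0.0003]
tool x,y,z world [[-0.0, -0.0, -1.0], [-0.119, -0.993, 0.0], [-0.993, 0.119, 0.0]]
```

```bash
python3 -m creep '{"delta_pos":[[1,-4,-2],[2,-8,-4],[4,-12,-6],[5,-15,-7.5],[6.8,-16.9,-8.3],[6.8,-16.9,-8.3],[6.8,-16.9,-8.3],[6.8,-16.9,-8.3]],"dr":[[0,0,0],[0,0,0],[0,0,0],[0,0,0],[0,0,0],[0,0,0],[0,0,0],[0,0,0]]}'; python3 go.py .546 .0196 .039 -6.65
python3 - <<'E'
from h import *
d=manip.get_image("wrist");cv2.imwrite("pics/w1.png",d["pixels"])
E
```

```text
clock: 1.9
position: [0.5454, 0.0171, 0.1403]
ee_rot: [-0.041, 0.706, -0.042, -0.706]
contact_force: [0.5, 0.3, -0.5]
width: 0.0853
clock 1.9 pos [0.5454 0.0171 0.1403] yaw_y 173.25 q6 1.59 w 0.0853 F [ 0.5  0.3 -0.5]
delta_cm [10.13 -0.26 -0.03] dr [-0.0017 -0.0004 -0.0007]
tool x,y,z world [[0.0, -0.001, -1.0], [-0.118, -0.993, 0.001], [-0.993, 0.118, -0.0]]
```

View pics/w1.png

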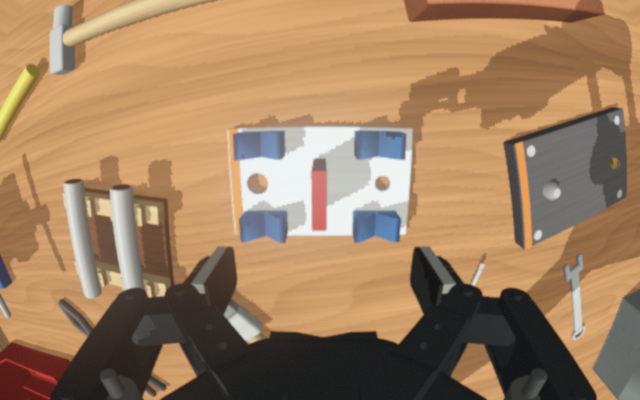

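Wrist view: rib at (319,195), square to the jaws, orange end left at (236,180) and big hole at (258,183). Now I descend and grip.

```bash
python3 -m creep '{"delta_pos":[[2,-0.25,0],[4,-0.25,0],[6,-0.25,0],[8,-0.25,0],[9,-0.25,0],[10.1,-0.25,0],[10.1,-0.25,0],[10.1,-0.25,0]],"dr":[[0,0,0],[0,0,0],[0,0,0],[0,0,0],[0,0,0],[0,0,0],[0,0,0],[0,0,0]]}'; python3 go.py .546 .0196 .039 -6.65; python3 -m creep '{"delta_pos":[[0,0,0],[0,0,0],[0,0,0],[0,0,0],[0,0,0],[0,0,0],[0,0,0],[0,0,0],[0,0,0],[0,0,0]],"dr":[[0,0,0],[0,0,0],[0,0,0],[0,0,0],[0,0,0],[0,0,0],[0,0,0],[0,0,0],[0,0,0],[0,0,0]]}' -1 90;  python3 go.py .546 .0196 .039 -6.65
```

```text
clock: 2.75
position: [0.5463, 0.0201, 0.0393]
ee_rot: [-0.042, 0.706, -0.042, -0.706]
contact_force: [-0.1, -0.4, -0.6]
width: 0.0855
clock 2.75 pos [0.5463 0.0201 0.0393] yaw_y 173.26 q6 1.6 w 0.0855 F [-0.1 -0.4 -0.6]
delta_cm [0.03 0.06 0.02] dr [-0.0015 -0.001  -0.0001]
tool x,y,z world [[0.001, -0.0, -1.0], [-0.117, -0.993, 0.0], [-0.993, 0.117, -0.001]]
clock: 3.75
position: [0.546, 0.0206, 0.0392]
ee_rot: [-0.041, 0.706, -0.041, -0.706]
contact_force: [-1.9, 1.0, 4.4]
width: 0.0094
clock 3.75 pos [0.546  0.0206 0.0392] yaw_y 173.28 q6 1.6 w 0.0094 F [-1.9  1.   4.4]
delta_cm [ 0.02  0.1  -0.02] dr [-0.0012 -0.0004  0.0002]
tool x,y,z world [[0.0, 0.0, -1.0], [-0.117, -0.993, -0.0], [-0.993, 0.117, -0.0]]
```

```bash
python3 -m creep '{"delta_pos":[[-0.5,0,0],[-1.5,0,0],[-3,0,0],[-5,0,0],[-7,0,0],[-9,0,0],[-10.5,0,0],[-11.5,0,0],[-12,0,0],[-12,0,0]],"dr":[[0,0,0],[0,0,0],[0,0,0],[0,0,0],[0,0,0],[0,0,0],[0,0,0],[0,0,0],[0,0,0],[0,0,0]]}'; python3 go.py .5263 -.3020 .159 11.6
```

```text
clock: 4.75
position: [0.5458, 0.0204, 0.1589]
ee_rot: [-0.041, 0.706, -0.041, -0.706]
contact_force: [0.5, 0.0, -6.8]
width: 0.0094
clock 4.75 pos [0.5458 0.0204 0.1589] yaw_y 173.28 q6 1.6 w 0.0094 F [ 0.5  0.  -6.8]
delta_cm [-1.000e-02  3.225e+01 -1.830e+00] dr [-3.197e-01 -2.000e-04 -1.000e-04]
tool x,y,z world [[0.0, -0.0, -1.0], [-0.117, -0.993, 0.0], [-0.993, 0.117, -0.0]]
```

```bash
python3 -m creep '{"delta_pos":[[0,1,0],[0,4,-0.2],[0,8,-0.4],[0,12,-0.6],[0,16,-0.8],[0,20,-1],[0,24,-1.3],[0,28,-1.5],[0,31,-1.7],[0,32.2,-1.83]],"dr":[[-0.01,0,0],[-0.04,0,0],[-0.08,0,0],[-0.12,0,0],[-0.16,0,0],[-0.2,0,0],[-0.24,0,0],[-0.28,0,0],[-0.31,0,0],[-0.32,0,0]]}';  python3 -m creep '{"delta_pos":[[0,0,0],[0,0,0],[0,0,0],[0,0,0]],"dr":[[0,0,0],[0,0,0],[0,0,0],[0,0,0]]}'; python3 go.py .5263 -.3020 .159 11.6
python3 - <<'E'
from h import *
for n in("top","scene"):
    d=manip.get_image(n);np.savez(n+"1.npz",**d)
    W,ok=cloud(d)
    m=box(W,ok,.38,.68,-.45,-.15,.122,.145)
    k,l,s,_=cv2.connectedComponentsWithStats(m.astype(np.uint8)); m=l==1+np.argmax(s[1:,4])
    print(n,m.sum(),rect(W[m]),np.median(W[m][:,2]))
    hsv=cv2.cvtColor(d["pixels"],cv2.COLOR_BGR2HSV)
    b=(abs(hsv[...,0].astype(int)-110)<15)&(hsv[...,1]>100)&box(W,ok,.38,.68,-.45,-.15,.13,.17);print(b.sum(),rect(W[b]),W[b][:,2].max())
    m=box(W,ok,.38,.68,-.45,-.15,.122,.165);print(rect(W[m]))
a=[cv2.resize(np.load(f"{n}1.npz")["pixels"][r0:r0+150,c0:c0+200],(400,300)) for n,r0,c0 in(("top",140,320),("scene",180,140))]
w=manip.get_image("wrist")["pixels"];o=np.zeros((600,800,3),np.uint8);o[:300]=np.hstack(a);o[300:,:480]=cv2.resize(w,(480,300));cv2.imwrite("pics/c2.png",o)
E
```

```text
clock: 5.75
position: [0.5251, -0.3059, 0.1574]
ee_rot: [-0.071, -0.703, -0.07, 0.704]
contact_force: [0.7, 0.4, -6.3]
width: 0.0093
clock: 6.15
position: [0.5264, -0.3, 0.1588]
ee_rot: [-0.072, -0.703, -0.072, 0.704]
contact_force: [0.5, 0.6, -6.6]
width: 0.0095
clock 6.15 pos [ 0.5264 -0.3     0.1588] yaw_y -168.29 q6 0.73 w 0.0095 F [ 0.5  0.6 -6.6]
delta_cm [-0.02  0.19  0.05] dr [0.0019 0.0002 0.0007]
tool x,y,z world [[-0.0, 0.001, -1.0], [0.203, -0.979, -0.001], [-0.979, -0.203, 0.0]]
top 1277 (array([ 522.2, -279. ]), array([109.9, 137. ]), 11.8) 0.13200214181318642
240 (array([ 523.9, -283.5]), array([ 97.1, 120.6]), 11.9) 0.1607515602145137
(array([ 526.5, -299.8]), array([109.9, 179.7]), 11.8)
scene 2225 (array([ 527.4, -301.3]), array([112.4, 179.3]), 11.7) 0.13129187170150572
775 (array([ 527.9, -300.9]), array([105.1, 151.9]), 11.7) 0.16226613388774092
(array([ 527.4, -301.3]), array([112.4, 179.3]), 11.7)
```

View pics/c2.png

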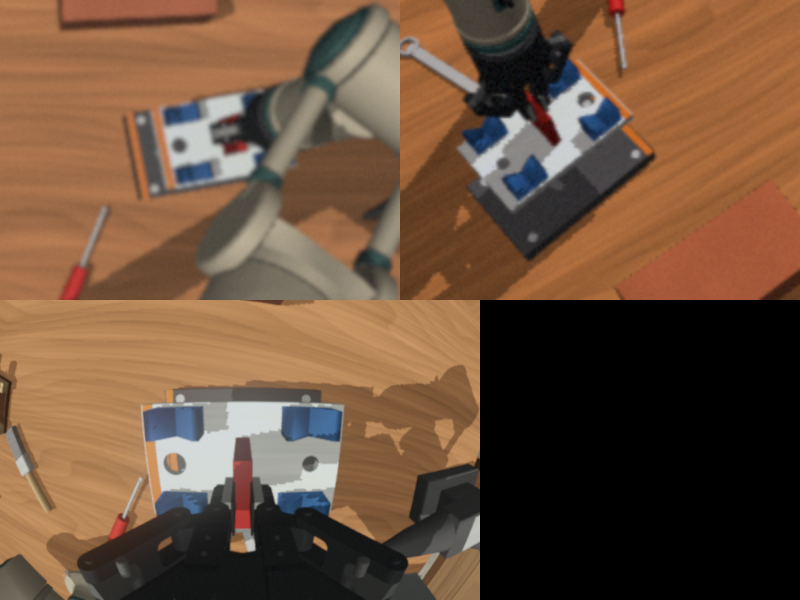

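Crop: plate held level and square over the fixture, orange end at the orange stripe (scene crop (600,95) over (640,140)). Correct about 1.5 mm and lower to just above the pins.

```bash
python3 -m creep '{"delta_pos":[[0.5,0.15,0.07],[1.5,0.15,0.07],[3,0.15,0.07],[4.5,0.15,0.07],[6,0.15,0.07],[7,0.15,0.07],[7.4,0.15,0.07],[7.4,0.15,0.07],[7.4,0.15,0.07]],"dr":[[0,0,0],[0,0,0],[0,0,0],[0,0,0],[0,0,0],[0,0,0],[0,0,0],[0,0,0],[0,0,0]]}'; python3 go.py .5263 -.3020 .063 11.6
python3 - <<'E'
from h import *
for n in("top","scene"):
    d=manip.get_image(n);W,ok=cloud(d)
    m=box(W,ok,.38,.68,-.45,-.15,.05,.1);print(n,rect(W[m]))
E
python3 -m creep '{"delta_pos":[[0.2,0,0],[0.4,0,0],[0.6,0,0],[0.8,0,0],[0.9,0,0],[0.9,0,0]],"dr":[[0,0,0],[0,0,0],[0,0,0],[0,0,0],[0,0,0],[0,0,0]]}'; python3 go.py .5263 -.3020 .063 11.6
```

```text
clock: 7.2
position: [0.5265, -0.3035, 0.0853]
ee_rot: [0.072, 0.704, 0.071, -0.703]
contact_force: [-0.0, -0.8, -7.0]
width: 0.0091
clock 7.2 pos [ 0.5265 -0.3035  0.0853] yaw_y -168.38 q6 0.73 w 0.0091 F [-0.  -0.8 -7. ]
delta_cm [ 2.23 -0.15 -0.01] dr [ 0.0003 -0.0008 -0.001 ]
tool x,y,z world [[0.001, -0.001, -1.0], [0.201, -0.98, 0.001], [-0.98, -0.201, -0.001]]
top (array([ 526.8, -303.8]), array([109.9, 180.7]), 11.8)
scene (array([ 527.4, -304.1]), array([113.1, 180.9]), 11.9)
clock: 7.9
position: [0.5258, -0.303, 0.0755]
ee_rot: [-0.071, -0.703, -0.072, 0.704]
contact_force: [0.3, 0.6, -6.0]
width: 0.0093
clock 7.9 pos [ 0.5258 -0.303   0.0755] yaw_y -168.38 q6 0.73 w 0.0093 F [ 0.3  0.6 -6. ]
delta_cm [ 1.25 -0.09 -0.07] dr [0.0003 0.0004 0.0003]
tool x,y,z world [[-0.0, 0.0, -1.0], [0.201, -0.98, -0.0], [-0.98, -0.201, 0.0]]
```

```bash
python3 -m creep '{"delta_pos":[[0,-0.12,0],[0.15,-0.12,0],[0.3,-0.12,0],[0.45,-0.12,0],[0.6,-0.12,0],[0.6,-0.12,0]],"dr":[[0,0,0],[0,0,0],[0,0,0],[0,0,0],[0,0,0],[0,0,0]]}'; python3 go.py .5263 -.3020 .063 11.6
```

```text
clock: 8.5
position: [0.5256, -0.3018, 0.0695]
ee_rot: [-0.071, -0.703, -0.072, 0.704]
contact_force: [0.5, 0.2, -6.4]
width: 0.0089
clock 8.5 pos [ 0.5256 -0.3018  0.0695] yaw_y -168.38 q6 0.73 w 0.0089 F [ 0.5  0.2 -6.4]
delta_cm [ 0.65  0.03 -0.07] dr [0.0003 0.0004 0.0004]
tool x,y,z world [[-0.0, 0.0, -1.0], [0.201, -0.98, -0.0], [-0.98, -0.201, 0.0]]
```

```bash
python3 -m creep '{"delta_pos":[[0.15,0,0],[0.3,0,0],[0.45,0,0],[0.55,0,0],[0.65,0,0],[0.65,0,0]],"dr":[[0,0,0],[0,0,0],[0,0,0],[0,0,0],[0,0,0],[0,0,0]]}'; python3 go.py .5263 -.3020 .063 11.6
```

```text
clock: 9.1
position: [0.5258, -0.302, 0.0633]
ee_rot: [0.072, 0.704, 0.072, -0.703]
contact_force: [0.1, -0.5, -6.3]
width: 0.009
clock 9.1 pos [ 0.5258 -0.302   0.0633] yaw_y -168.38 q6 0.73 w 0.009 F [ 0.1 -0.5 -6.3]
delta_cm [ 0.03  0.01 -0.05] dr [ 0.0003 -0.0001 -0.0002]
tool x,y,z world [[0.0, -0.0, -1.0], [0.201, -0.98, 0.0], [-0.98, -0.201, -0.0]]
```

```bash
python3 -m creep '{"delta_pos":[[0.03,0,0],[0.06,0,0],[0.09,0,0],[0.09,0,0]],"dr":[[0,0,0],[0,0,0],[0,0,0],[0,0,0]]}'; python3 go.py .5263 -.3020 .063 11.6
```

```text
clock: 9.5
position: [0.5259, -0.302, 0.0633]
ee_rot: [0.072, 0.704, 0.071, -0.703]
contact_force: [-1.1, 1.1, 1.6]
width: 0.0093
clock 9.5 pos [ 0.5259 -0.302   0.0633] yaw_y -168.38 q6 0.73 w 0.0093 F [-1.1  1.1  1.6]
delta_cm [ 0.03  0.01 -0.04] dr [ 0.0004 -0.0004 -0.0006]
tool x,y,z world [[0.001, -0.0, -1.0], [0.201, -0.979, 0.001], [-0.979, -0.201, -0.0]]
```

```bash
python3 -m creep '{"delta_pos":[[0,0,0],[0,0,0],[0,0,0],[0,0,0],[0,0,0]],"dr":[[0,0,0],[0,0,0],[0,0,0],[0,0,0],[0,0,0]]}' 0 80; python3 -m creep '{"delta_pos":[[-1,0,0],[-3,0,0],[-6,0,0],[-10,0,0],[-14,0,0],[-14,0,0]],"dr":[[0,0,0],[0,0,0],[0,0,0],[0,0,0],[0,0,0],[0,0,0]]}'; python3 go.py .5015 .2403 .19 -13.5
python3 - <<'E'
from h import *
for n in("top","scene"):
    d=manip.get_image(n);W,ok=cloud(d);np.savez(n+"2.npz",**d)
    m=box(W,ok,.4,.65,-.45,-.15,.03,.12);print(n,rect(W[m]))
    m=box(W,ok,.4,.65,-.42,-.19,.03,.042);p=W[m];A=np.c_[p[:,:2]-[.5263,-.302],np.ones(len(p))];print(len(p),np.linalg.lstsq(A,p[:,2],rcond=None)[0].round(4))
    m=box(W,ok,.45,.6,.15,.35,.043,.07)
    k,l=cv2.connectedComponents(m.astype(np.uint8))
    for i in range(1,k):
        p=W[l==i]
        if len(p)>100: print("tube",rect(p))
a=[cv2.resize(np.load(f"{n}2.npz")["pixels"][r0:r0+150,c0:c0+200],(400,300)) for n,r0,c0 in(("top",140,320),("scene",180,140))]
cv2.imwrite("pics/c3.png",np.hstack(a))
E
```

```text
clock: 10.0
position: [0.526, -0.3021, 0.0625]
ee_rot: [0.072, 0.704, 0.071, -0.703]
contact_force: [-0.1, -0.0, 1.4]
width: 0.0423
clock: 10.6
position: [0.529, -0.3043, 0.2099]
ee_rot: [0.075, 0.707, 0.068, -0.7]
contact_force: [0.9, -0.7, -0.1]
width: 0.0426
clock 10.6 pos [ 0.529  -0.3043  0.2099] yaw_y -168.38 q6 0.73 w 0.0426 F [ 0.9 -0.7 -0.1]
delta_cm [  1.51 -53.92  -8.26] dr [ 0.4385 -0.0113 -0.0081]
tool x,y,z world [[0.011, -0.008, -1.0], [0.201, -0.979, 0.01], [-0.979, -0.202, -0.009]]
top (array([ 525.4, -299.1]), array([110., 189.]), 11.7)
1265 [-0.0014 -0.0008  0.0363]
tube (array([519.9, 313.3]), array([ 25.6, 147.4]), 76.8)
tube (array([512.2, 238.1]), array([ 26. , 128.7]), 76.7)
scene (array([ 526.4, -302.6]), array([113.7, 180.7]), 11.6)
1877 [-0.0037  0.0016  0.0356]
tube (array([521.6, 312.5]), array([ 26.3, 147.7]), 76.2)
tube (array([512.8, 237.4]), array([ 25.4, 133. ]), 77.3)
```

View pics/c3.png

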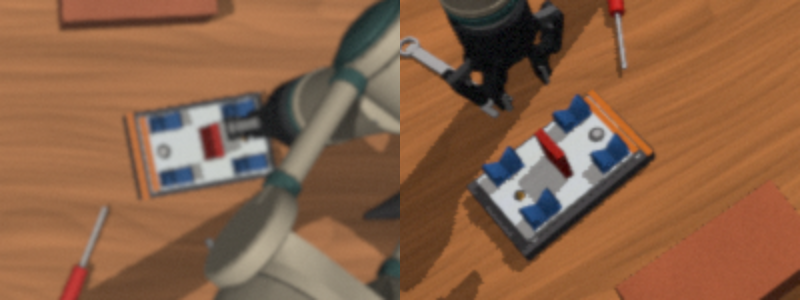

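Plate is home: top flat at 36 mm, yaw matches the fixture, both pin tips visible in their holes (scene crop (597,133) and (520,196)). Now tube B (grey, on rack).

```bash
python3 -m creep '{"delta_pos":[[0,-1,0],[0,-5,-0.5],[0,-10,-1],[0,-15,-2],[0,-20,-3],[0,-25,-4],[0,-30,-5],[0,-35,-6],[0,-40,-6.5],[0,-45,-7]],"dr":[[0.02,0,0],[0.06,0,0],[0.1,0,0],[0.14,0,0],[0.18,0,0],[0.22,0,0],[0.26,0,0],[0.3,0,0],[0.35,0,0],[0.4,0,0]]}' 0.2 80;python3 -m creep '{"delta_pos":[[0,-3,-0.5],[0,-6,-0.8],[0,-8.5,-1.1],[0,-8.5,-1.1],[0,-8.5,-1.1],[0,-8.5,-1.1]],"dr":[[0.02,0,0],[0.04,0,0],[0.04,0,0],[0.04,0,0],[0.04,0,0],[0.04,0,0]]}'; python3 go.py .5014 .2404 .09 -13.5
```

```text
clock: 11.7
position: [0.5028, 0.1491, 0.2009]
ee_rot: [0.07, -0.703, 0.071, 0.705]
contact_force: [0.2, -0.6, 0.1]
width: 0.0512
clock: 12.3
position: [0.5308, 0.2274, 0.2015]
ee_rot: [0.083, -0.701, 0.084, 0.703]
contact_force: [-0.7, -0.3, -1.2]
width: 0.0512
clock 12.3 pos [0.5308 0.2274 0.2015] yaw_y 166.38 q6 2.09 w 0.0512 F [-0.7 -0.3 -1.2]
delta_cm [11.16 -0.59  3.15] dr [-0.0021  0.0017 -0.0018]
tool x,y,z world [[-0.002, -0.001, -1.0], [-0.235, -0.972, 0.002], [-0.972, 0.235, 0.002]]
```

```bash
python3 -m creep '{"delta_pos":[[1,-0.6,2],[4,-0.6,3.15],[7,-0.6,3.15],[10,-0.6,3.15],[11.1,-0.6,3.15],[11.1,-0.6,3.15],[11.1,-0.6,3.15],[11.1,-0.6,3.15]],"dr":[[0,0,0],[0,0,0],[0,0,0],[0,0,0],[0,0,0],[0,0,0],[0,0,0],[0,0,0]]}'; python3 go.py .5014 .2404 .022 -13.5
```

```text
clock: 13.1
position: [0.5039, 0.2419, 0.093]
ee_rot: [-0.084, 0.703, -0.083, -0.701]
contact_force: [-0.2, -0.1, 0.1]
width: 0.0512
clock 13.1 pos [0.5039 0.2419 0.093 ] yaw_y 166.38 q6 2.13 w 0.0512 F [-0.2 -0.1  0.1]
delta_cm [7.1  0.21 0.23] dr [-0.002  -0.0028  0.0016]
tool x,y,z world [[0.003, 0.001, -1.0], [-0.235, -0.972, -0.002], [-0.972, 0.235, -0.003]]
```

```bash
python3 -m creep '{"delta_pos":[[0,0,0],[0,0,0],[0,0,0]],"dr":[[0,0,0],[0,0,0],[0,0,0]]}'; python3 go.py .5014 .2404 .022 -13.5
```

```text
clock: 13.4
position: [0.5028, 0.2418, 0.0919]
ee_rot: [-0.084, 0.702, -0.084, -0.702]
contact_force: [-0.0, -0.3, 0.6]
width: 0.0514
clock 13.4 pos [0.5028 0.2418 0.0919] yaw_y 166.41 q6 2.13 w 0.0514 F [-0.  -0.3  0.6]
delta_cm [6.99 0.18 0.11] dr [-0.0015 -0.0009  0.0005]
tool x,y,z world [[0.001, 0.0, -1.0], [-0.235, -0.972, -0.0], [-0.972, 0.235, -0.001]]
```

```bash
python3 -m creep '{"delta_pos":[[0.5,0.17,0.1],[2,0.17,0.1],[3.5,0.17,0.1],[5,0.17,0.1],[6,0.17,0.1],[6.6,0.17,0.1],[7,0.17,0.1],[7,0.17,0.1],[7,0.17,0.1]],"dr":[[0,0,0],[0,0,0],[0,0,0],[0,0,0],[0,0,0],[0,0,0],[0,0,0],[0,0,0],[0,0,0]]}'; python3 go.py .5014 .2404 .022 -13.5; python3 -m creep '{"delta_pos":[[0,0,0],[0,0,0],[0,0,0],[0,0,0],[0,0,0],[0,0,0]],"dr":[[0,0,0],[0,0,0],[0,0,0],[0,0,0],[0,0,0],[0,0,0]]}' -1 60; python3 go.py .5014 .2404 .022 -13.5
```

```text
clock: 14.3
position: [0.5015, 0.2404, 0.0218]
ee_rot: [-0.084, 0.702, -0.084, -0.702]
contact_force: [0.4, -0.1, -0.4]
width: 0.0515
clock 14.3 pos [0.5015 0.2404 0.0218] yaw_y 166.41 q6 2.13 w 0.0515 F [ 0.4 -0.1 -0.4]
delta_cm [-0.02  0.01  0.01] dr [-0.0016 -0.0008  0.0004]
tool x,y,z world [[0.001, 0.0, -1.0], [-0.235, -0.972, -0.0], [-0.972, 0.235, -0.001]]
clock: 14.9
position: [0.5019, 0.2416, 0.0226]
ee_rot: [-0.085, 0.703, -0.083, -0.701]
contact_force: [-1.5, 3.9, 5.6]
width: 0.0181
clock 14.9 pos [0.5019 0.2416 0.0226] yaw_y 166.38 q6 2.13 w 0.0181 F [-1.5  3.9  5.6]
delta_cm [0.06 0.13 0.02] dr [-0.0021 -0.0016  0.0029]
tool x,y,z world [[0.002, 0.002, -1.0], [-0.236, -0.972, -0.003], [-0.972, 0.236, -0.002]]
```

```bash
python3 -m creep '{"delta_pos":[[0,0,0],[0,0,0],[0,0,0]],"dr":[[0,0,0],[0,0,0],[0,0,0]]}'; python3 - <<'E'
from h import *
w=manip.get_image("wrist")["pixels"]; s=manip.get_image("scene")["pixels"][100:220,330:470]
t=manip.get_image("top")["pixels"][150:260,170:290]
o=np.zeros((600,800,3),np.uint8);o[:300,:480]=cv2.resize(w,(480,300));o[300:,:350]=cv2.resize(s,(350,300));o[300:,400:727]=cv2.resize(t,(327,300));cv2.imwrite("pics/c4.png",o)
E
```

```text
clock: 15.2
position: [0.5019, 0.2416, 0.0226]
ee_rot: [-0.085, 0.703, -0.083, -0.701]
contact_force: [-1.6, 3.2, 5.8]
width: 0.018
```

View pics/c4.png

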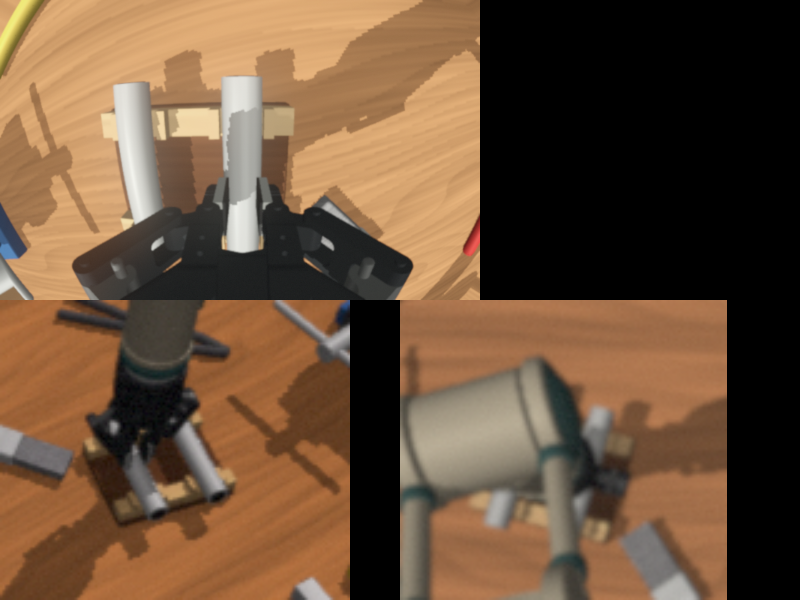

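The picture shows the jaws closed around tube B, with the tube lying between the fingers at (242,160) and tube A untouched. The width reads a bit low, so I'll lift slowly and check.

```bash
python3 -m creep '{"delta_pos":[[-0.2,0,0],[-0.5,0,0],[-1,0,0],[-2,0,0],[-3.5,0,0],[-5,0,0],[-7,0,0],[-9,0,0],[-10,0,0],[-10,0,0]],"dr":[[0,0,0],[0,0,0],[0,0,0],[0,0,0],[0,0,0],[0,0,0],[0,0,0],[0,0,0],[0,0,0],[0,0,0]]}'; python3 -m creep '{"delta_pos":[[-3,0,0],[-4,0,0],[-4,0,0],[-4,0,0]],"dr":[[0,0,0],[0,0,0],[0,0,0],[0,0,0]]}'; python3 go.py .5371 -.3561 .16 11.65
python3 - <<'E'
from h import *
for n in("top","scene"):
    d=manip.get_image(n);W,ok=cloud(d);hsv=cv2.cvtColor(d["pixels"],cv2.COLOR_BGR2HSV)
    m=box(W,ok,.38,.65,.15,.35,.14,.21);m&=(hsv[...,1]<60)&(hsv[...,2]>90);
    print(n,m.sum(),rect(W[m]) if m.sum() else 0,np.percentile(W[m][:,2],[5,50,95]).round(4) if m.sum() else 0)
E
```

```text
clock: 16.35
position: [0.5023, 0.2406, 0.1232]
ee_rot: [-0.084, 0.703, -0.083, -0.701]
contact_force: [1.0, 0.3, -3.2]
width: 0.0182
clock: 16.75
position: [0.5005, 0.2401, 0.1603]
ee_rot: [0.083, -0.702, 0.084, 0.703]
contact_force: [-0.4, -0.2, -3.9]
width: 0.0179
clock 16.75 pos [0.5005 0.2401 0.1603] yaw_y 166.41 q6 2.13 w 0.0179 F [-0.4 -0.2 -3.9]
delta_cm [  0.06  57.09 -17.57] dr [-0.4406  0.0015 -0.0007]
tool x,y,z world [[-0.002, -0.001, -1.0], [-0.235, -0.972, 0.001], [-0.972, 0.235, 0.001]]
top 297 (array([504.6, 236.1]), array([ 24.5, 139.3]), 78.5) [0.1801 0.1875 0.1915]
scene 186 (array([502.5, 238.8]), array([ 22.6, 144.8]), 76.3) [0.1842 0.1881 0.1915]
```

```bash
python3 -m creep '{"delta_pos":[[0,2,-1],[0,6,-3],[0,10,-5],[0,14,-7],[0,18,-9],[0,22,-10],[0,26,-11],[0,30,-12],[0,34,-13],[0,38,-14]],"dr":[[-0.02,0,0],[-0.05,0,0],[-0.08,0,0],[-0.11,0,0],[-0.14,0,0],[-0.17,0,0],[-0.2,0,0],[-0.23,0,0],[-0.26,0,0],[-0.3,0,0]]}';python3 -m creep '{"delta_pos":[[0,0,0],[0,0,0],[0,0,0],[0,0,0]],"dr":[[0,0,0],[0,0,0],[0,0,0],[0,0,0]]}';python3 go.py .5371 -.3561 .16 11.65
```

```text
clock: 17.85
position: [0.5471, -0.1634, 0.1601]
ee_rot: [-0.022, -0.706, -0.023, 0.707]
contact_force: [0.8, 0.7, -3.6]
width: 0.0178
clock: 18.25
position: [0.5476, -0.1606, 0.161]
ee_rot: [-0.022, -0.706, -0.023, 0.707]
contact_force: [-0.6, -0.5, -4.0]
width: 0.0177
clock 18.25 pos [ 0.5476 -0.1606  0.161 ] yaw_y -176.32 q6 1.1 w 0.0177 F [-0.6 -0.5 -4. ]
delta_cm [ 0.09 19.44  2.3 ] dr [-0.1392  0.0008  0.0008]
tool x,y,z world [[-0.001, 0.001, -1.0], [0.064, -0.998, -0.001], [-0.998, -0.064, 0.001]]
```

```bash
python3 -m creep '{"delta_pos":[[0,2,0.3],[0,6,0.8],[0,10,1.2],[0,14,1.6],[0,17,2],[0,19,2.3],[0,19.4,2.3],[0,19.4,2.3],[0,19.4,2.3],[0,19.4,2.3]],"dr":[[-0.02,0,0],[-0.05,0,0],[-0.08,0,0],[-0.11,0,0],[-0.13,0,0],[-0.139,0,0],[-0.139,0,0],[-0.139,0,0],[-0.139,0,0],[-0.139,0,0]]}';python3 go.py .5371 -.3561 .06 11.65
python3 - <<'E'
from h import *
for n in("top","scene"):
    d=manip.get_image(n);W,ok=cloud(d);hsv=cv2.cvtColor(d["pixels"],cv2.COLOR_BGR2HSV)
    m=box(W,ok,.4,.66,-.45,-.25,.165,.2);m&=(hsv[...,1]<60)&(hsv[...,2]>90);
    print(n,m.sum(),rect(W[m]) if m.sum()>10 else 0,np.percentile(W[m][:,2],[5,50,95]).round(4) if m.sum() else 0)
E
```

```text
clock: 19.25
position: [0.5374, -0.3552, 0.1615]
ee_rot: [-0.072, -0.703, -0.072, 0.703]
contact_force: [-0.9, 0.2, -3.9]
width: 0.0178
clock 19.25 pos [ 0.5374 -0.3552  0.1615] yaw_y -168.34 q6 0.67 w 0.0178 F [-0.9  0.2 -3.9]
delta_cm [10.15  0.09  0.05] dr [ 0.0001 -0.      0.0007]
tool x,y,z world [[-0.0, 0.001, -1.0], [0.202, -0.979, -0.001], [-0.979, -0.202, -0.0]]
top 409 (array([ 541.2, -353.5]), array([142.5,  26.2]), 10.9) [0.182  0.1902 0.1938]
scene 401 (array([ 558. , -352.3]), array([108.8,  26. ]), 12.0) [0.1828 0.1896 0.1925]
```

```bash
python3 -m creep '{"delta_pos":[[1,0.09,0.05],[3,0.09,0.05],[5,0.09,0.05],[7,0.09,0.05],[9,0.09,0.05],[10,0.09,0.05],[10.2,0.09,0.05],[10.2,0.09,0.05],[10.2,0.09,0.05]],"dr":[[0,0,0],[0,0,0],[0,0,0],[0,0,0],[0,0,0],[0,0,0],[0,0,0],[0,0,0],[0,0,0]]}';python3 go.py .5371 -.3561 .0465 11.65;python3 -m creep '{"delta_pos":[[0.2,0,0],[0.4,0,0],[0.6,0,0],[0.8,0,0],[0.9,0,0],[0.9,0,0]],"dr":[[0,0,0],[0,0,0],[0,0,0],[0,0,0],[0,0,0],[0,0,0]]}';python3 go.py .5371 -.3561 .0465 11.65
```

```text
clock: 20.25
position: [0.5376, -0.3586, 0.0605]
ee_rot: [0.072, 0.704, 0.071, -0.703]
contact_force: [0.2, -0.5, -3.9]
width: 0.0176
clock 20.25 pos [ 0.5376 -0.3586  0.0605] yaw_y -168.43 q6 0.67 w 0.0176 F [ 0.2 -0.5 -3.9]
delta_cm [ 1.4  -0.25 -0.  ] dr [-0.0015 -0.0014 -0.0018]
tool x,y,z world [[0.002, -0.001, -1.0], [0.201, -0.98, 0.002], [-0.98, -0.201, -0.001]]
clock: 20.85
position: [0.5367, -0.3579, 0.0501]
ee_rot: [-0.071, -0.703, -0.071, 0.704]
contact_force: [-0.3, 0.2, -3.6]
width: 0.0176
clock 20.85 pos [ 0.5367 -0.3579  0.0501] yaw_y -168.44 q6 0.67 w 0.0176 F [-0.3  0.2 -3.6]
delta_cm [ 0.36 -0.17 -0.08] dr [-0.0016  0.0003  0.0003]
tool x,y,z world [[-0.0, 0.0, -1.0], [0.2, -0.98, -0.0], [-0.98, -0.2, 0.0]]
```

```bash
python3 -m creep '{"delta_pos":[[0,-0.1,0],[0,-0.17,-0.05],[0.1,-0.17,-0.05],[0.2,-0.17,-0.05],[0.3,-0.17,-0.05],[0.35,-0.17,-0.05],[0.35,-0.17,-0.05]],"dr":[[0,0,0],[0,0,0],[0,0,0],[0,0,0],[0,0,0],[0,0,0],[0,0,0]]}';python3 go.py .5371 -.3561 .0465 11.65
```

```text
clock: 21.55
position: [0.5369, -0.3562, 0.047]
ee_rot: [-0.071, -0.703, -0.071, 0.704]
contact_force: [-0.8, -0.1, -2.2]
width: 0.0177
clock 21.55 pos [ 0.5369 -0.3562  0.047 ] yaw_y -168.44 q6 0.68 w 0.0177 F [-0.8 -0.1 -2.2]
delta_cm [ 0.05 -0.   -0.02] dr [-0.0016  0.0001  0.0001]
tool x,y,z world [[-0.0, 0.0, -1.0], [0.2, -0.98, -0.0], [-0.98, -0.2, 0.0]]
```

Light contact begins; 1 mm further, then release.

```bash
python3 -m creep '{"delta_pos":[[0.04,0,0],[0.08,0,0],[0.08,0,0]],"dr":[[0,0,0],[0,0,0],[0,0,0]]}';python3 -m creep '{"delta_pos":[[0,0,0],[0,0,0],[0,0,0],[0,0,0],[0,0,0]],"dr":[[0,0,0],[0,0,0],[0,0,0],[0,0,0],[0,0,0]]}' 0.1 ; python3 -m creep '{"delta_pos":[[-0.3,0,0],[-1,0,0],[-2,0,0],[-4,0,0],[-7,0,0],[-10,0,0],[-13,0,0],[-15,0,0],[-15,0,0],[-15,0,0]],"dr":[[0,0,0],[0,0,0],[0,0,0],[0,0,0],[0,0,0],[0,0,0],[0,0,0],[0,0,0],[0,0,0],[0,0,0]]}';python3 go.py .5187 .3131 .19 -13.4
python3 - <<'E'
from h import *
for n in("top","scene"):
    d=manip.get_image(n);W,ok=cloud(d);hsv=cv2.cvtColor(d["pixels"],cv2.COLOR_BGR2HSV)
    m=box(W,ok,.4,.66,-.45,-.25,.066,.09);m&=(hsv[...,1]<60)&(hsv[...,2]>90);
    print(n,m.sum(),rect(W[m]) if m.sum()>10 else 0,np.percentile(W[m][:,2],[5,50,95]).round(4) if m.sum() else 0)
E
```

```text
clock: 21.85
position: [0.537, -0.3562, 0.0468]
ee_rot: [0.071, 0.704, 0.071, -0.703]
contact_force: [-1.9, 1.4, 3.4]
width: 0.018
clock: 22.35
position: [0.5371, -0.3563, 0.046]
ee_rot: [0.071, 0.704, 0.071, -0.703]
contact_force: [-0.3, -0.2, 0.8]
width: 0.0472
clock: 23.35
position: [0.5369, -0.3562, 0.1965]
ee_rot: [0.071, 0.704, 0.071, -0.703]
contact_force: [-0.2, 0.3, -0.2]
width: 0.0471
clock 23.35 pos [ 0.5369 -0.3562  0.1965] yaw_y -168.44 q6 0.68 w 0.0471 F [-0.2  0.3 -0.2]
delta_cm [  0.61 -65.93 -11.63] dr [ 0.4357 -0.0007 -0.0007]
tool x,y,z world [[0.001, -0.001, -1.0], [0.2, -0.98, 0.001], [-0.98, -0.2, -0.001]]
top 472 (array([ 538.7, -331.9]), array([103.9, 149.5]), 86.0) [0.068  0.0746 0.0792]
scene 542 (array([ 531.8, -334.1]), array([151.2,  73.3]), 13.2) [0.0684 0.0745 0.0785]
```

```bash
python3 -m creep '{"delta_pos":[[0,-2,0],[0,-6,-1],[0,-10,-2],[0,-15,-3],[0,-20,-4],[0,-25,-5],[0,-30,-6],[0,-35,-7],[0,-40,-8],[0,-44,-9]],"dr":[[0.02,0,0],[0.05,0,0],[0.08,0,0],[0.12,0,0],[0.16,0,0],[0.2,0,0],[0.24,0,0],[0.28,0,0],[0.32,0,0],[0.35,0,0]]}' 0.2 80;python3 -m creep '{"delta_pos":[[0,0,0],[0,0,0],[0,0,0]],"dr":[[0,0,0],[0,0,0],[0,0,0]]}'; python3 go.py .5187 .3131 .17 -13.4
```

```text
clock: 24.45
position: [0.5354, 0.095, 0.1946]
ee_rot: [0.053, -0.704, 0.053, 0.706]
contact_force: [0.3, -0.3, -0.2]
width: 0.0513
clock: 24.75
position: [0.5365, 0.0919, 0.1951]
ee_rot: [0.052, -0.705, 0.053, 0.706]
contact_force: [0.0, -0.3, -0.7]
width: 0.0513
clock 24.75 pos [0.5365 0.0919 0.1951] yaw_y 171.49 q6 1.76 w 0.0513 F [ 0.  -0.3 -0.7]
delta_cm [  2.49 -21.62   5.03] dr [ 0.0854  0.0017 -0.0014]
tool x,y,z world [[-0.002, -0.001, -1.0], [-0.148, -0.989, 0.001], [-0.989, 0.148, 0.002]]
```

```bash
python3 -m creep '{"delta_pos":[[0,-3,0.7],[0,-7,1.6],[0.5,-11,2.5],[1,-15,3.5],[1.5,-19,4.4],[2.5,-21.6,5],[2.5,-21.6,5],[2.5,-21.6,5],[2.5,-21.6,5],[2.5,-21.6,5]],"dr":[[0.01,0,0],[0.03,0,0],[0.045,0,0],[0.06,0,0],[0.075,0,0],[0.085,0,0],[0.085,0,0],[0.085,0,0],[0.085,0,0],[0.085,0,0]]}';python3 -m creep '{"delta_pos":[[0,0,0],[0,0,0]],"dr":[[0,0,0],[0,0,0]]}'; python3 go.py .5187 .3131 .022 -13.4
```

```text
clock: 25.75
position: [0.5201, 0.3122, 0.1715]
ee_rot: [-0.083, 0.702, -0.083, -0.702]
contact_force: [0.4, 0.8, -0.0]
width: 0.0516
clock: 25.95
position: [0.5197, 0.3132, 0.1714]
ee_rot: [-0.083, 0.702, -0.083, -0.702]
contact_force: [0.1, 0.7, -0.5]
width: 0.0513
clock 25.95 pos [0.5197 0.3132 0.1714] yaw_y 166.58 q6 2.23 w 0.0513 F [ 0.1  0.7 -0.5]
delta_cm [14.94  0.03  0.11] dr [-0.0004 -0.0005  0.0002]
tool x,y,z world [[0.001, 0.0, -1.0], [-0.232, -0.973, -0.0], [-0.973, 0.232, -0.001]]
```

```bash
python3 -m creep '{"delta_pos":[[2,0.03,0.1],[5,0.03,0.1],[8,0.03,0.1],[10,0.03,0.1],[12,0.03,0.1],[13.5,0.03,0.1],[14.5,0.03,0.1],[14.9,0.03,0.1],[14.9,0.03,0.1],[14.9,0.03,0.1]],"dr":[[0,0,0],[0,0,0],[0,0,0],[0,0,0],[0,0,0],[0,0,0],[0,0,0],[0,0,0],[0,0,0],[0,0,0]]}'; python3 go.py .5187 .3131 .022 -13.4;  python3 -m creep '{"delta_pos":[[0,0,0],[0,0,0],[0,0,0],[0,0,0],[0,0,0],[0,0,0],[0,0,0]],"dr":[[0,0,0],[0,0,0],[0,0,0],[0,0,0],[0,0,0],[0,0,0],[0,0,0]]}' -1 60; python3 go.py .5187 .3131 .022 -13.4
```

```text
clock: 26.95
position: [0.519, 0.3141, 0.0228]
ee_rot: [-0.083, 0.703, -0.082, -0.702]
contact_force: [0.7, -0.2, 0.1]
width: 0.0513
clock 26.95 pos [0.519  0.3141 0.0228] yaw_y 166.64 q6 2.23 w 0.0513 F [ 0.7 -0.2  0.1]
delta_cm [0.08 0.1  0.01] dr [ 0.0007 -0.0013  0.0009]
tool x,y,z world [[0.001, 0.001, -1.0], [-0.231, -0.973, -0.001], [-0.973, 0.231, -0.001]]
clock: 27.65
position: [0.5191, 0.3148, 0.0233]
ee_rot: [-0.083, 0.703, -0.082, -0.702]
contact_force: [-0.6, 1.9, 6.6]
width: 0.017
clock 27.65 pos [0.5191 0.3148 0.0233] yaw_y 166.62 q6 2.23 w 0.017 F [-0.6  1.9  6.6]
delta_cm [0.13 0.17 0.  ] dr [ 0.0004 -0.0016  0.0023]
tool x,y,z world [[0.002, 0.002, -1.0], [-0.231, -0.973, -0.002], [-0.973, 0.231, -0.002]]
```

```bash
python3 -m creep '{"delta_pos":[[-0.2,0,0],[-0.5,0,0],[-1.5,0,0],[-3,0,0],[-5,0,0],[-7.5,0,0],[-10,0,0],[-12.5,0,0],[-14,0,0],[-14,0,0]],"dr":[[0,0,0],[0,0,0],[0,0,0],[0,0,0],[0,0,0],[0,0,0],[0,0,0],[0,0,0],[0,0,0],[0,0,0]]}'; python3 -m creep '{"delta_pos":[[0,0,0],[0,0,0],[0,0,0]],"dr":[[0,0,0],[0,0,0],[0,0,0]]}'; python3 go.py .5149 -.2483 .16 11.65
```

```text
clock: 28.65
position: [0.5199, 0.3143, 0.165]
ee_rot: [-0.083, 0.704, -0.081, -0.701]
contact_force: [0.5, 1.1, -2.1]
width: 0.0167
clock: 28.95
position: [0.5176, 0.3134, 0.1606]
ee_rot: [0.082, -0.701, 0.083, 0.703]
contact_force: [0.5, -0.2, -4.0]
width: 0.017
clock 28.95 pos [0.5176 0.3134 0.1606] yaw_y 166.64 q6 2.23 w 0.017 F [ 0.5 -0.2 -4. ]
delta_cm [  0.14  54.71 -12.73] dr [-0.4366  0.0025 -0.0014]
tool x,y,z world [[-0.003, -0.001, -1.0], [-0.231, -0.973, 0.002], [-0.973, 0.231, 0.002]]
```

```bash
python3 -m creep '{"delta_pos":[[0,2,-0.5],[0,6,-2],[0,10,-4],[0,14,-5],[0,18,-6],[0,22,-7],[0,26,-8],[0,30,-9],[0,34,-9.5],[0,38,-10]],"dr":[[-0.02,0,0],[-0.05,0,0],[-0.08,0,0],[-0.11,0,0],[-0.14,0,0],[-0.17,0,0],[-0.2,0,0],[-0.23,0,0],[-0.26,0,0],[-0.3,0,0]]}';python3 -m creep '{"delta_pos":[[0,0,0],[0,0,0],[0,0,0],[0,0,0]],"dr":[[0,0,0],[0,0,0],[0,0,0],[0,0,0]]}';python3 go.py .5149 -.2483 .16 11.65
```

```text
clock: 29.95
position: [0.5272, -0.0806, 0.1613]
ee_rot: [-0.024, -0.706, -0.024, 0.707]
contact_force: [0.8, 1.0, -1.9]
width: 0.0166
clock: 30.35
position: [0.5278, -0.0777, 0.1619]
ee_rot: [-0.024, -0.707, -0.024, 0.707]
contact_force: [-0.3, 0.3, -2.6]
width: 0.0172
clock 30.35 pos [ 0.5278 -0.0777  0.1619] yaw_y -176.09 q6 1.23 w 0.0172 F [-0.3  0.3 -2.6]
delta_cm [ 0.18 16.93  2.45] dr [-0.1351  0.0004  0.0005]
tool x,y,z world [[-0.0, 0.0, -1.0], [0.068, -0.998, -0.001], [-0.998, -0.068, 0.0]]
```

```bash
python3 -m creep '{"delta_pos":[[0,2,0.3],[0,6,0.8],[0,10,1.4],[0,14,2],[0,16,2.4],[0,16.9,2.45],[0,16.9,2.45],[0,16.9,2.45],[0,16.9,2.45],[0,16.9,2.45]],"dr":[[-0.02,0,0],[-0.05,0,0],[-0.08,0,0],[-0.11,0,0],[-0.13,0,0],[-0.135,0,0],[-0.135,0,0],[-0.135,0,0],[-0.135,0,0],[-0.135,0,0]]}'; python3 -m creep '{"delta_pos":[[2,0,0],[4,0,0],[6,0,0],[8,0,0],[9.5,0,0],[10,0,0],[10,0,0],[10,0,0],[10,0,0],[10,0,0]],"dr":[[0,0,0],[0,0,0],[0,0,0],[0,0,0],[0,0,0],[0,0,0],[0,0,0],[0,0,0],[0,0,0],[0,0,0]]}'; python3 go.py .5149 -.2483 .0465 11.65
python3 - <<'E'
from h import *
a=[]
for n in("top","scene"):
    d=manip.get_image(n);W,ok=cloud(d);hsv=cv2.cvtColor(d["pixels"],cv2.COLOR_BGR2HSV)
    g=(hsv[...,1]<60)&(hsv[...,2]>90)
    for y0,y1 in((-.3,-.2),(-.42,-.31)):
        m=g&box(W,ok,.4,.66,y0,y1,.07,.12); print(n,m.sum(),rect(W[m]),np.percentile(W[m][:,2],[5,50,95]).round(4))
    r0,c0=(140,320) if n=="top" else(180,140)
    a.append(cv2.resize(d["pixels"][r0:r0+150,c0:c0+200],(400,300)))
cv2.imwrite("pics/c5.png",np.hstack(a))
E
```

```text
clock: 31.35
position: [0.5149, -0.2479, 0.1622]
ee_rot: [0.072, 0.703, 0.072, -0.703]
contact_force: [0.7, 0.5, -2.4]
width: 0.017
clock: 32.35
position: [0.5152, -0.2496, 0.063]
ee_rot: [0.072, 0.704, 0.071, -0.703]
contact_force: [1.3, -0.5, -2.5]
width: 0.0169
clock 32.35 pos [ 0.5152 -0.2496  0.063 ] yaw_y -168.44 q6 0.8 w 0.0169 F [ 1.3 -0.5 -2.5]
delta_cm [ 1.65 -0.13  0.01] dr [-0.0015 -0.0013 -0.0013]
tool x,y,z world [[0.002, -0.001, -1.0], [0.2, -0.98, 0.001], [-0.98, -0.2, -0.001]]
top 254 (array([ 526.7, -245.8]), array([125.1,  24.8]), 9.8) [0.0813 0.0901 0.0943]
top 111 (array([ 484. , -366.1]), array([41.6, 22.6]), 14.5) [0.071  0.0754 0.0798]
scene 279 (array([ 543.6, -262.7]), array([101. ,  60.1]), 13.4) [0.0833 0.0895 0.0939]
scene 427 (array([ 534. , -338.5]), array([150.3,  60.8]), 11.4) [0.0711 0.0751 0.0786]
```

View pics/c5.png

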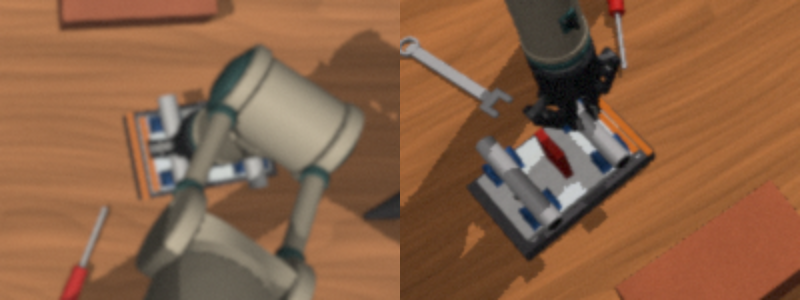

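Crop: tube B lies in its groove pair (scene crop (518,185)), tube A hangs level over the orange-end pair. Lowering.

```bash
python3 -m creep '{"delta_pos":[[0.3,-0.1,0],[0.6,-0.13,0],[0.9,-0.13,0],[1.15,-0.13,0],[1.3,-0.13,0],[1.45,-0.13,0],[1.55,-0.13,0],[1.6,-0.13,0],[1.6,-0.13,0]],"dr":[[0,0,0],[0,0,0],[0,0,0],[0,0,0],[0,0,0],[0,0,0],[0,0,0],[0,0,0],[0,0,0]]}';python3 go.py .5149 -.2483 .0465 11.65
```

```text
clock: 33.35
position: [0.5146, -0.2483, 0.0473]
ee_rot: [0.072, 0.704, 0.071, -0.703]
contact_force: [-2.2, 1.5, 5.4]
width: 0.0168
clock 33.35 pos [ 0.5146 -0.2483  0.0473] yaw_y -168.43 q6 0.8 w 0.0168 F [-2.2  1.5  5.4]
delta_cm [ 0.08  0.01 -0.03] dr [-0.0014 -0.0005 -0.0011]
tool x,y,z world [[0.001, -0.001, -1.0], [0.201, -0.98, 0.001], [-0.98, -0.201, -0.0]]
```

Seated, about 8 N. Release, rise and check.

```bash
python3 -m creep '{"delta_pos":[[0,0,0],[0,0,0],[0,0,0],[0,0,0],[0,0,0]],"dr":[[0,0,0],[0,0,0],[0,0,0],[0,0,0],[0,0,0]]}' 0.1 ; python3 -m creep '{"delta_pos":[[-0.3,0,0],[-1,0,0],[-2,0,0],[-4,0,0],[-7,0,0],[-10,0,0],[-13,0,0],[-15,0,0],[-15,0,0],[-15,0,0]],"dr":[[0,0,0],[0,0,0],[0,0,0],[0,0,0],[0,0,0],[0,0,0],[0,0,0],[0,0,0],[0,0,0],[0,0,0]]}';python3 -m creep '{"delta_pos":[[-2,-4,3],[-3,-8,6],[-4,-12,9],[-4,-16,12],[-4,-20,14],[-4,-24,16],[-4,-28,18],[-4,-30,18],[-4,-30,18],[-4,-30,18]],"dr":[[0,0,0],[0,0,0],[0,0,0],[0,0,0],[0,0,0],[0,0,0],[0,0,0],[0,0,0],[0,0,0],[0,0,0]]}'
python3 - <<'E'
from h import *
a=[]
c=np.array([.526,-.3022]);t=np.radians(11.65)
for n in("top","scene"):
    d=manip.get_image(n);W,ok=cloud(d);hsv=cv2.cvtColor(d["pixels"],cv2.COLOR_BGR2HSV)
    L=W.copy();D=W[...,:2]-c;L[...,0]=D@[np.cos(t),np.sin(t)];L[...,1]=D@[-np.sin(t),np.cos(t)]
    for s in(1,-1):
        m=box(L,ok,-.1,.1,.055*s-.02,.055*s+.02,.064,.1); p=L[m];print(n,m.sum(),rect(p),np.percentile(p[:,2],[50,97]).round(4))
    m=box(L,ok,-.06,.06,-.1,.1,.03,.042);p=L[m];print("plate",rect(p),np.linalg.lstsq(np.c_[p[:,:2],np.ones(len(p))],p[:,2],rcond=None)[0].round(4))
    r0,c0=(140,320) if n=="top" else(180,140)
    a.append(cv2.resize(d["pixels"][r0:r0+150,c0:c0+200],(400,300)))
    a.append(cv2.resize(d["pixels"],(400,250)))
cv2.imwrite("pics/c6.png",np.vstack([np.hstack(a[::2]),np.hstack(a[1::2])]))
print(manip.get_state()["position"])
E
```

```text
clock: 33.85
position: [0.5144, -0.2479, 0.046]
ee_rot: [-0.071, -0.703, -0.071, 0.704]
contact_force: [-0.4, -0.1, -0.2]
width: 0.0473
clock: 34.85
position: [0.5143, -0.2479, 0.1966]
ee_rot: [0.071, 0.704, 0.071, -0.703]
contact_force: [-0.3, 0.2, -0.3]
width: 0.0469
clock: 35.85
position: [0.2776, 0.0098, 0.2354]
ee_rot: [-0.072, -0.703, -0.072, 0.704]
contact_force: [0.3, -0.5, 0.3]
width: 0.0467
top 490 (array([-0.5, 54.8]), array([ 37.1, 151.2]), 89.2) [0.0749 0.0796]
top 493 (array([  0.1, -54.8]), array([151.2,  38.1]), 0.5) [0.0747 0.0798]
plate (array([ 0. , -0.9]), array([109.8, 182. ]), 0.0) [-0.0017 -0.0018  0.0365]
scene 545 (array([-0.3, 55.5]), array([153.1,  38. ]), 0.1) [0.0741 0.0793]
scene 596 (array([  0.5, -53.2]), array([ 33.1, 151.6]), 88.8) [0.0738 0.079 ]
plate (array([ 0.1, -0.7]), array([112.5, 180.3]), 0.2) [-0.0005  0.0029  0.0356]
[0.27831205 0.00913701 0.23563666]
```

View pics/c6.png

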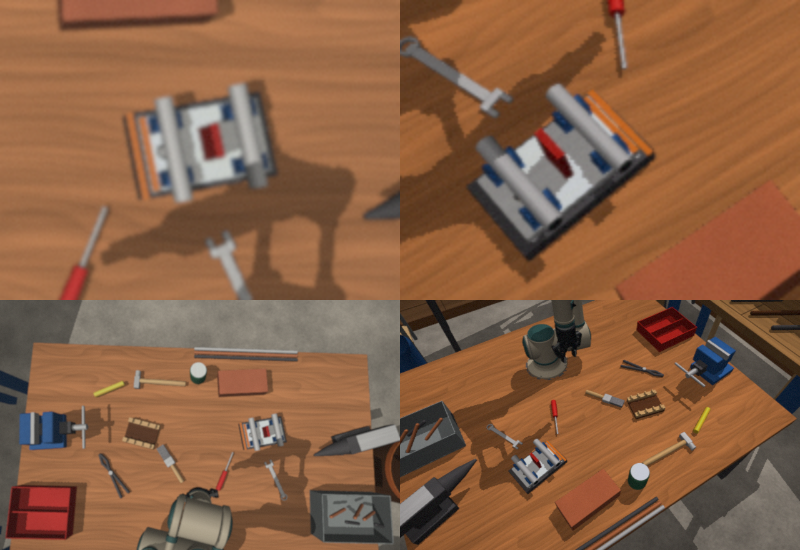

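The final view shows both tubes cradled and level, centred within 1 mm. The plate is flat at 36 mm, the bystanders are in place and the arm is clear.

```bash
python3 -c "
from rig import manip
print(manip.sign_off())"
```

```text
the job is handed in; nothing more can be done
None
```

The job is done and handed in at about 36 s of robot time. I lifted the V-cradle plate by its red rib and lowered it onto both pins with the orange end and big hole at the round pin. It slid on without wiggling. Tube B then went into the pair at the other end (groove b), and tube A into the pair at the orange end (groove a).

**Last checks:**
- **Plate:** both cameras put its top at about 36 mm, level and square to the fixture. Both pin tips were seen in their holes before the tubes went on.
- **Tubes:** along their length they are centred within about 0.5 mm. Across the grooves they measured within about 0.5 mm, except tube B in the scene camera, which read about 2 mm off. I put that down to the rib and other parts hiding some of the view. Both measure level and parallel to the grooves.
- **Bystanders and arm:** nothing else looked moved in the final top and scene pictures. The arm is clear. Contact forces, read at the end of each move, stayed at about 10 N or less.

**Readings that disagreed:**
- The gripper width read low on every grasp: about 9 mm on the 12 mm rib and 17–18 mm on the 26 mm tubes. All the lifts held.
- The tube tops measured about 79 mm high against the nominal 77 mm, which is within the calibration and depth noise.

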